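# Sweep used bottle caps into the tray

## Task

Sweep the three loose bottle caps (yellow, orange and blue discs) along the worktop with the fingertips, through the open side of the aluminium tray, until all three lie wholly inside the tray, past its ramp. Only push them: do not pick any cap up, and leave the standing vials and the syringe where they are.

Things in the scene. Friction and masses are not known exactly. Their poses are not given: they have to be found in the camera images.
- tray: low aluminium sweep tray, fixed to the worktop, 160 mm deep (its x) by 176 mm wide (its y), open at the top and along its whole -x side. Walls 30 mm high and 3 mm thick (5 mm rolled rim on top) on the +x, +y and -y sides. Flat floor 3 mm above the worktop from x = -65 mm to +77 mm; at the open side a ramp 15 mm long (x = -80 to -65 mm) rises from the worktop to the floor. Origin: middle of the tray at worktop level; z up. Caps are swept in along its +x
- cap_yellow: flip-off cap of an infusion bottle lying loose on the worktop: a solid yellow plastic disc, 32 mm across, 12 mm thick, 10 to 17 g (the far smaller coloured dots on the worktop are no caps). Origin: centre of its underside (6 mm below its middle), z up along its axis. It slides on the worktop when pushed at its side
- cap_orange: flip-off cap of an infusion bottle lying loose on the worktop: a solid orange plastic disc, 32 mm across, 12 mm thick, 10 to 17 g (the far smaller coloured dots on the worktop are no caps). Origin: centre of its underside (6 mm below its middle), z up along its axis. It slides on the worktop when pushed at its side
- cap_blue: flip-off cap of an infusion bottle lying loose on the worktop: a solid blue plastic disc, 32 mm across, 12 mm thick, 10 to 17 g (the far smaller coloured dots on the worktop are no caps). Origin: centre of its underside (6 mm below its middle), z up along its axis. It slides on the worktop when pushed at its side
- vial_green: full injection vial with a green cap, standing loose, 28 mm across and 56 mm tall, about 22 g. Origin: centre of its foot. A bystander that must stay put
- vial_purple: full injection vial with a purple cap, standing loose, 28 mm across and 57 mm tall, about 22 g. Origin: centre of its foot. A bystander that must stay put
- vial_pink: full injection vial with a pink cap, standing loose, 24 mm across and 50 mm tall, about 22 g. Origin: centre of its foot. A bystander that must stay put
- syringe: clear 20 ml syringe lying loose near the front edge of the worktop, 115 mm long (its y), 30 mm wide over its flange, 19 mm high. Origin: centre of its underside. A bystander that must stay put
Not all that is in view belongs to the job. Of the things shaped like the cap_orange, the orange one is meant.

How it is judged:
At the end, for the whole second after the job is handed in: All three caps at rest between the tray's walls, centres at least 20 mm in from the edge of its open side, undersides below 20 mm; each vial upright (0.2 rad) and within 15 mm, the syringe within 20 mm, of its start (x of cap_yellow in the frame of tray between -0.06 and 0.075 m and y of cap_yellow in the frame of tray between -0.083 and 0.083 m and height (world z) of each of cap_yellow, cap_orange, cap_blue below 0.02 m and linear speed of each of cap_yellow, cap_orange, cap_blue below 0.02 m/s and x of cap_orange in the frame of tray between -0.06 and 0.075 m and y of cap_orange in the frame of tray between -0.083 and 0.083 m and x of cap_blue in the frame of tray between -0.06 and 0.075 m and y of cap_blue in the frame of tray between -0.083 and 0.083 m and angle between each of vial_green, vial_purple, vial_pink's own z axis and vertical below 0.2 rad and distance of each of vial_green, vial_purple, vial_pink from where it was at the start of the episode below 0.015 m and distance of syringe from where it was at the start of the episode below 0.02 m); the robot touches nothing.
It fails at once if a cap is lifted: its underside rises more than 25 mm above the worktop (height (world z) of any of cap_yellow, cap_orange, cap_blue above 0.025 m).
It fails at once if a vial is knocked over or moved more than 15 mm (angle between any of vial_green, vial_purple, vial_pink's own z axis and vertical above 0.4 rad or distance of any of vial_green, vial_purple, vial_pink from where it was at the start of the episode above 0.015 m).
It fails at once if the syringe is moved more than 20 mm (distance of syringe from where it was at the start of the episode above 0.02 m).
It also fails if it takes over 72 s, if anything falls off the work surface, if the arm or the gripper's body presses on something with over 40 N, if the wrist force passes 120 N, or if a joint passes its speed limit or range.

## Robot

A 6-joint arm with a two-finger parallel gripper is mounted at the origin on a cart in front of the work surface, level with it; the furniture and walls round the work are solid. World frame = base frame: x ahead of the robot, y to its left, z up, the work surface at z = 0. Lengths are in m, angles in rad, forces in N, time in s.
With the tool pointing down it reaches from about 0.35 to 0.775 m from the base axis. Payload 5.5 kg.
Tool frame: the origin (TCP) lies midway between the tips of the shut fingers; the grasp point (between the pads) lies 19 mm behind it; z points along the fingers, y is the line along which they close (so a half turn about z gives the same grasp; the last joint's range is limited). The gripper opens to 85 mm and grips with 20 to 120 N. Pads are 22 mm wide; open, the fingers measure 114 mm over their backs; the gripper's body (76 mm by 85 mm) begins 54 mm behind the grasp point. The pads swing forward as they close: fully open they stand 13 mm farther back than shut.
Start: joints at [-1.407, 0.313, 0.046, 1.304, 0, 1.431], TCP at [0.172, -0.549, 0.192] pointing down, gripper open.
Joint ranges: [-2.76, 2.76], [-0.86, 1.69], [-1.03, 1.26], [-2.2, 2.34], [-1.47, 1.5], [-3.14, 3.14]. Speed limits (rad/s): [2.57, 2.57, 3.14, 3.14, 3.14, 3.14].

## Interface

Orientations are given as a unit quaternion [w, x, y, z].
In Python, from workcell import env gives the robot as it stands.
- The arm moves only by the tool move_arm, never from a script. Its argument "targets" is a list of rows, each a list of 3 entries, a list of its own where there are three numbers: the shift along the tool's x, y, z in mm, then the turn, a rotation vector about the tool's x, y, z in units of 10 degrees (1.0 is 10 degrees), then the closure, from -1 (fully open) to 1 (shut). In form: [[[dx, dy, dz], [ax, ay, az], gripper], ...]. A call has 1 to 5 rows; each row is the pose to reach, as a shift and turn from the pose commanded when the call began, along the tool's axes at that moment; what a row does not reach only later rows make up. A row lasts 1/8 s, in which the tool goes at most 62.5 mm and 10.7 degrees, less where a joint would pass 70% of its speed; a pose out of reach is approached as far as the arm can. A call with a gripper value outside its range is refused whole. The fingers move at their own pace and stop on an object; "squeeze" is the grip in N (left out, the last holds). Time passes only in rows, so rows that repeat a pose let the fingers close. It gives the time, the measured TCP pose, the force, the opening and the grip force at its end, in the units of the state.
- env.get_state(): the state, without advancing time (a new reading comes with each control period).
- env.read_camera(name): name is "side" or "top"; returns a dict with "pixels" (384x512x3 uint8, red, green, blue), "fovy" (degrees; the focal length in pixels is half the picture's height over the tangent of half this angle, whatever the lens; pixels are square), "cx", "cy" (the principal point, pixels), "extrinsics" (4x4, takes a point from world to camera coordinates). Camera axes: x right, y up, looking along -z (the intrinsics and any distortion apply to the point x, -y, -z); pixel columns grow to the right and rows downward; lengths in m; the calibration is good to about 2 mm. A picture is of the moment at which its call begins. There is no depth.
- env.hand_in(): hands the job in; it is judged then, once.
Trained networks look in a picture, given as the dict that the camera call returned (one of the last four; its "shot" number tells which), for a name from the list of things; names that differ only in an ending like _2 or _b are one class to them, and where a whole thing is asked for, a point or a joint stands for the part that bears it (a point fixed in the world has none). Each returns a list of dicts, best first, with "confidence" (0 to 1); they miss things now and then, are a little off and sometimes report something else, mostly with a low value. They report only what shows in the picture. A call takes as long as a camera call. They do not tell look-alikes from the thing itself.
- env.spot_in(thing, picture): "centre" ([x, y, z] in m, in world coordinates, good to about 4 mm: the middle of the surface that is visible of it).
- env.regions_of(thing, picture): "mask" (384x512 bool, what is visible of it).
- env.landmark_of(thing, picture): "centre" ([x, y, z] in m, in world coordinates, good to about 4 mm: a listed point, or the origin of a listed thing).
The state is a dict: "clock": time; "joint_pos": joint angles; "qvel": joint speeds; "tau": joint torques, N m; "tcp_pos": TCP position; "orientation": TCP orientation; "wrist_force": force on the tool from outside, world axes, zero at the start; "ft_torque": the same for the moment, N m; "finger_gap": finger opening in m; "grip_force": force on a finger pad.
Only numpy, scipy, OpenCV 4.12 (cv2) and the standard library are available. Lean on these libraries where they do the work, as an engineer would, in place of code of your own. Each camera call takes 0.05 s, during which the arm holds its last target. There are 200 camera calls.

## Working session

There is one attempt and no reset: what is moved stays moved. The work goes in short steps, Python scripts to look and compute and a tool call to move; the robot and the scene stay as the last step left them, time stands still between calls to the robot, and variables do not carry over. Pictures are saved under pics/ and viewed, at most 10 in all, crops included, and the job is handed in when it is done.

Besides the shell and the picture viewer there is one more tool, called after "Emit:" by a JSON object that holds its "method" and its "body", one argument or row to a line. move_arm: Moves the arm, as the interface text tells. Its arguments: {"type":"object","properties":{"targets":{"type":"array","items":{"type":"array"}},"squeeze":{"type":"number"}},"required":["targets"]}

```bash
mkdir -p pics; ls
python3 - <<'E'
from workcell import env
import cv2,numpy as np
s=env.get_state();print({k:np.round(v,3).tolist() for k,v in s.items()})
for c in ["top","side"]:
    p=env.read_camera(c); print(c,p["fovy"],p["cx"],p["cy"],[k for k in p if k!="pixels"]);print(np.round(p["extrinsics"],3).tolist())
    cv2.imwrite(f"pics/{c}0.png",p["pixels"][:,:,::-1])
    for t in ["tray","cap_yellow","cap_orange","cap_blue","vial_green","vial_purple","vial_pink","syringe"]:
        print(t,[(np.round(d["centre"],3).tolist(),round(d["confidence"],2)) for d in env.landmark_of(t,p)])
E
```

```text
pics
{'clock': 0.0, 'joint_pos': [-1.407, 0.314, 0.045, 1.304, -0.0, 1.431], 'qvel': [-0.0, 0.001, -0.0, -0.0, 0.0, 0.001], 'tau': [0.0, -48.063, 29.853, 0.02, -0.0, 0.0], 'tcp_pos': [0.172, -0.548, 0.191], 'orientation': [-0.001, 0.988, 0.151, -0.0], 'wrist_force': [0.418, -0.004, -0.664], 'ft_torque': [0.012, 0.023, -0.03], 'grip_force': 0.0, 'finger_gap': 0.085}
top 52.00022112013844 255.20334185390152 186.70625539114937 ['fovy', 'cx', 'cy', 'extrinsics', 'shot']
[[0.036, -0.999, -0.004, -0.034], [0.972, 0.034, 0.233, -0.521], [-0.233, -0.012, 0.972, -0.969], [0.0, 0.0, 0.0, 1.0]]
tray [([0.515, 0.175, 0.007], 0.66)]
cap_yellow [([0.487, -0.177, -0.001], 0.43)]
cap_orange [([0.604, -0.06, -0.002], 0.68), ([0.402, -0.025, 0.002], 0.61), ([0.405, -0.088, 0.003], 0.47), ([0.468, -0.048, -0.001], 0.46)]
cap_blue [([0.536, -0.092, -0.002], 0.49)]
vial_green [([0.643, 0.001, -0.001], 0.61)]
vial_purple [([0.595, -0.237, -0.006], 0.7)]
vial_pink [([0.386, -0.155, 0.002], 0.63)]
syringe [([0.374, -0.261, -0.002], 0.6)]
side 53.04590726349507 257.33425495395903 191.5651744532102 ['fovy', 'cx', 'cy', 'extrinsics', 'shot']
[[0.998, 0.056, -0.003, -0.497], [-0.028, 0.548, 0.836, 0.005], [0.049, -0.834, 0.549, -0.924], [0.0, 0.0, 0.0, 1.0]]
tray [([0.52, 0.177, 0.003], 0.91)]
cap_yellow [([0.49, -0.175, -0.002], 0.46)]
cap_orange [([0.411, -0.093, -0.001], 0.69), ([0.399, -0.022, -0.0], 0.58), ([0.604, -0.065, -0.005], 0.5), ([0.473, -0.048, 0.0], 0.42), ([0.534, -0.087, 0.001], 0.38)]
cap_blue [([0.538, -0.089, -0.002], 0.46)]
vial_green [([0.643, -0.002, -0.002], 0.86)]
vial_purple [([0.594, -0.236, 0.001], 0.68)]
vial_pink [([0.383, -0.153, -0.004], 0.56)]
syringe [([0.375, -0.266, 0.004], 0.88), ([0.383, -0.155, -0.003], 0.58)]
```

View pics/top0.png

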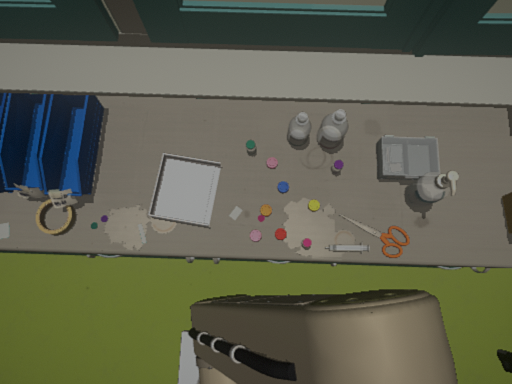

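View pics/side0.png

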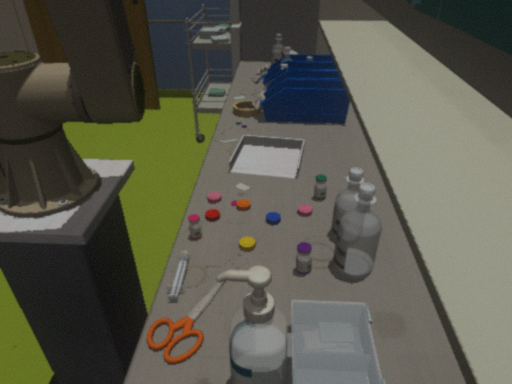

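```bash
cat > h.py <<'E'
from workcell import env
import cv2,numpy as np
def proj(p,P):
    P=np.atleast_2d(P); E=p["extrinsics"]; c=P@E[:3,:3].T+E[:3,3]
    f=192/np.tan(np.radians(p["fovy"]/2))
    return np.c_[p["cx"]+f*c[:,0]/-c[:,2], p["cy"]-f*c[:,1]/-c[:,2]]
def rect(p,z,x0=.33,x1=.70,y0=-.3,y1=.3,s=1000):
    # rows: x falling; cols: y falling
    q=np.float32([[x1,y1,z],[x1,y0,z],[x0,y0,z],[x0,y1,z]])
    w,h=int((y1-y0)*s),int((x1-x0)*s)
    H=cv2.getPerspectiveTransform(proj(p,q).astype(np.float32),np.float32([[0,0],[w,0],[w,h],[0,h]]))
    return cv2.warpPerspective(p["pixels"],H,(w,h),flags=cv2.INTER_CUBIC)
def caps(p,z=.012,**k):
    im=rect(p,z); hsv=cv2.cvtColor(im,cv2.COLOR_RGB2HSV); out={}
    for n,(a,b) in {"yellow":(24,36),"orange":(9,20),"blue":(108,122)}.items():
        m=((hsv[...,0]>=a)&(hsv[...,0]<=b)&(hsv[...,1]>150)&(hsv[...,2]>80)).astype(np.uint8)
        N,_,st,c=cv2.connectedComponentsWithStats(m)
        out[n]=[(round(.70-c[i][1]/1000,3),round(.3-c[i][0]/1000,3),int(st[i][4])) for i in range(1,N) if st[i][4]>150]
    return out,im
E
python3 - <<'E'
from h import *
ims=[]
for c in ["top","side"]:
    p=env.read_camera(c); o,im=caps(p); print(c,o); ims.append(im)
cv2.imwrite("pics/rect.png",np.vstack(ims)[:,:,::-1][:740][:, :])
cv2.imwrite("pics/rect.png",cv2.resize(np.vstack(ims)[:,:,::-1],(486,600)) )
cv2.imwrite("pics/tray.png",cv2.resize(np.hstack([i[50:340,0:250] for i in ims])[:,:,::-1],(800,464)))
E
```

```text
top {'yellow': [(np.float64(0.488), np.float64(-0.176), 568)], 'orange': [(np.float64(0.47), np.float64(-0.046), 644)], 'blue': [(np.float64(0.538), np.float64(-0.091), 320)]}
side {'yellow': [(np.float64(0.488), np.float64(-0.18), 740), (np.float64(0.338), np.float64(-0.006), 7987)], 'orange': [(np.float64(0.47), np.float64(-0.052), 838)], 'blue': [(np.float64(0.536), np.float64(-0.096), 655)]}
```

View pics/rect.png

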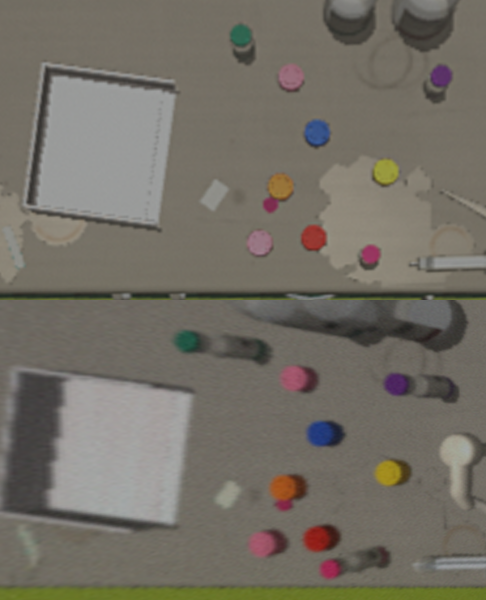

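View pics/tray.png

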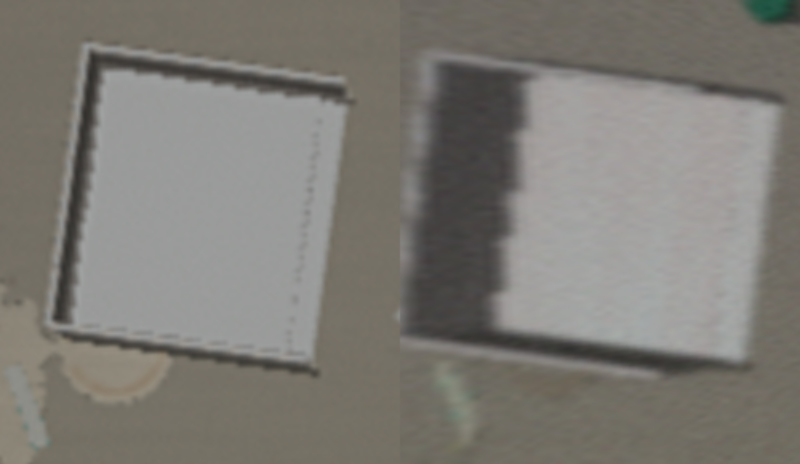

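Emit:
{"method": "move_arm", "body": {
  "targets": [
    [[40,-33,0],[0,0,-1],0.5],
    [[80,-67,0],[0,0,-2],0.5],
    [[120,-100,0],[0,0,-3],0.5],
    [[165,-138,0],[0,0,-4],0.5],
    [[205,-172,0],[0,0,-5],0.5]
  ]
}}

```text
clock: 1.62
tcp_pos: [0.3169, -0.3216, 0.1917]
orientation: [0.0, 0.83, 0.557, 0.0]
wrist_force: [1.1, 0.6, -0.1]
finger_gap: 0.0214
grip_force: 0.0
```

```bash
cat >> h.py <<'E'
from scipy.spatial.transform import Rotation as R
T0=np.array([.517,.175]); YAW=np.radians(82.7)
A=np.array([[np.cos(YAW),-np.sin(YAW)],[np.sin(YAW),np.cos(YAW)]])
def tf(xy): return (np.array(xy[:2])-T0)@A
def to(tx,ty,z):
    s=env.get_state(); q=s["orientation"]; r=R.from_quat([q[1],q[2],q[3],q[0]])
    xy=A@[tx,ty]+T0; d=r.inv().apply(np.r_[xy,z]-s["tcp_pos"])*1000
    g=R.from_matrix(np.c_[np.r_[A[:,0],0],-np.r_[A[:,1],0],[0,0,-1]])
    print("t",s["clock"],"tray",tf(s["tcp_pos"]).round(4),"z",round(s["tcp_pos"][2],4),"gap",s["finger_gap"],"F",np.round(s["wrist_force"],1))
    print("d",d.round(0),"turn",np.degrees((r.inv()*g).as_rotvec()/10).round(2),"j6",s["joint_pos"][5])
E
python3 -c "
from h import *
to(-.272,.018,.12)"
```

```text
t 1.625 tray [-0.518   0.1353] z 0.1917 gap 0.021422325937258173 F [ 1.1  0.6 -0.1]
d [268.  50.  72.] turn [ 0.   0.  -1.5] j6 0.9884586798867758
```

Emit:
{"method": "move_arm", "body": {
  "targets": [
    [[50,10,0],[0,0,-0.5],0.5],
    [[105,20,20],[0,0,-1],0.5],
    [[160,30,40],[0,0,-1.5],0.5],
    [[215,40,60],[0,0,-1.5],0.5],
    [[268,50,72],[0,0,-1.5],0.5]
  ]
}}

```text
clock: 2.25
tcp_pos: [0.4658, -0.0932, 0.1188]
orientation: [-0.0, 0.752, 0.659, -0.0]
wrist_force: [0.7, -1.5, 0.6]
finger_gap: 0.0217
grip_force: 0.0
```

```bash
python3 -c "
from h import *
to(-.272,.018,.006)"
```

```text
t 2.25 tray [-0.2726  0.0167] z 0.1188 gap 0.021704796392330354 F [ 0.7 -1.5  0.6]
d [  1.  -1. 113.] turn [-0.    0.   -0.03] j6 1.3365340105431291
```

Emit:
{"method": "move_arm", "body": {
  "targets": [
    [[0,0,40],[0,0,0],0.5],
    [[0,0,80],[0,0,0],0.5],
    [[0,0,100],[0,0,0],0.5],
    [[0,-1,112],[0,0,0],0.5],
    [[0,-1,112],[0,0,0],0.5]
  ]
}}

```text
clock: 2.88
tcp_pos: [0.4638, -0.0948, 0.0071]
orientation: [-0.0, 0.752, 0.659, -0.0]
wrist_force: [-0.1, 0.4, 0.0]
finger_gap: 0.0217
grip_force: 0.0
```

```bash
python3 -c "
from h import *
to(.016,.018,.006)
p=env.read_camera('side')
o,im=caps(p);print({k:[tf(v) for v in c] for k,c in o.items()})
cv2.imwrite('pics/s1.png',cv2.resize(p['pixels'][130:300,170:400,::-1],(800,591)))"
```

```text
t 2.875 tray [-0.2744  0.0185] z 0.0071 gap 0.02166669420022015 F [-0.1  0.4  0. ]
d [290.  -1.   1.] turn [-0.01 -0.   -0.03] j6 1.332085314846773
{'yellow': [array([-0.3558074, -0.016343 ]), array([-0.20029367,  0.15480454])], 'orange': [array([-0.23522672,  0.01825901])], 'blue': [array([-0.26638917, -0.0532805 ])]}
```

View pics/s1.png

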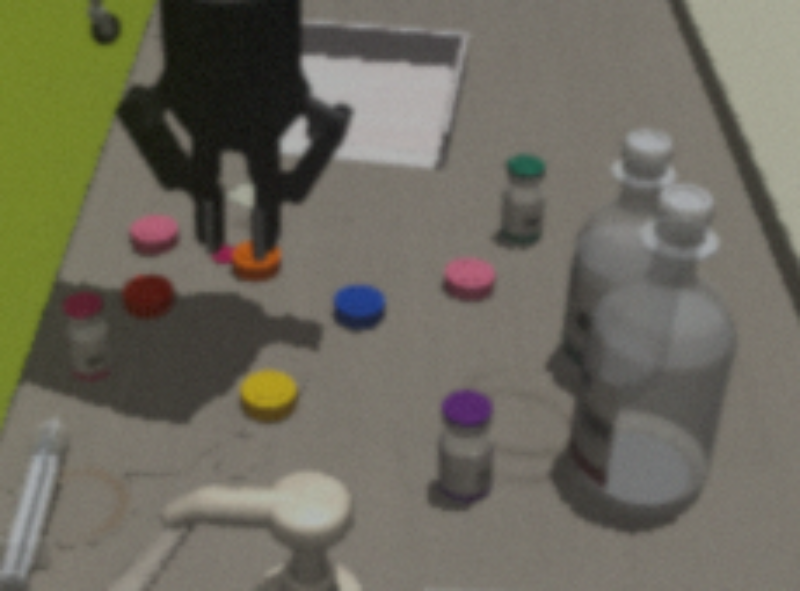

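```bash
python3 -c "
from h import *
s=env.get_state();P=s['tcp_pos']
print(P,s['finger_gap'])
for c in ['side','top']:
    p=env.read_camera(c)
    print(proj(p,[P,P+[0,0,.02],P+[0,0,.06],[.47,-.049,.012],[.537,-.092,.012]]).round(0).tolist())
o,im=caps(p);print(o)
u=p['pixels'][150:270,190:350,::-1]
cv2.imwrite('pics/t1.png',cv2.resize(u,(800,600)))"
```

```text
[ 0.46455049 -0.09512013  0.00784964] 0.021500009127346117
[[239.0, 217.0], [239.0, 209.0], [239.0, 193.0], [244.0, 203.0], [274.0, 215.0]]
[[284.0, 213.0], [284.0, 211.0], [285.0, 209.0], [267.0, 210.0], [283.0, 186.0]]
{'yellow': [], 'orange': [], 'blue': []}
```

View pics/t1.png

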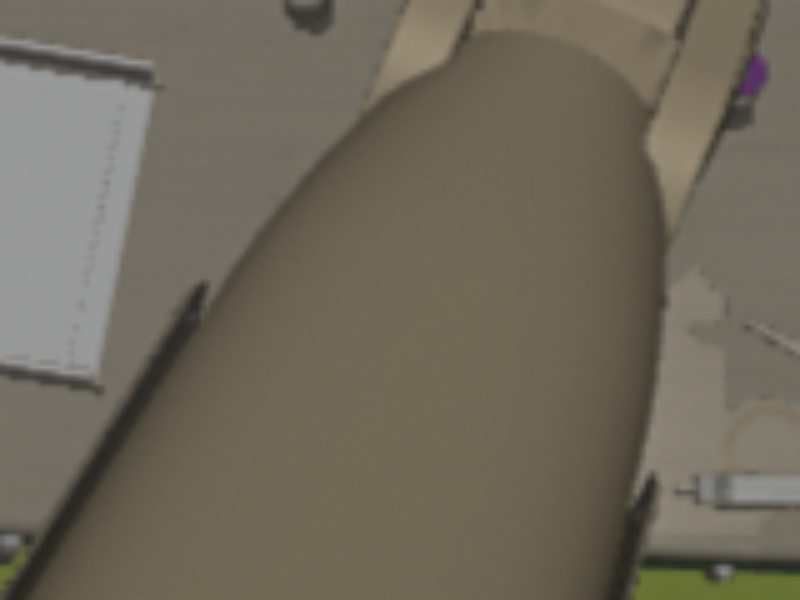

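```bash
python3 -c "
from h import *
p=env.read_camera('side');g=p['pixels'].max(2)
print('cols',list(range(222,256,2)))
for r in range(180,224,2): print(r,g[r,222:256:2].tolist())
for t in ['cap_orange']: print([(np.round(d['centre'],3),d['confidence']) for d in env.landmark_of(t,p)])
"
```

```text
cols [222, 224, 226, 228, 230, 232, 234, 236, 238, 240, 242, 244, 246, 248, 250, 252, 254]
180 [26, 28, 29, 32, 27, 40, 103, 119, 119, 121, 77, 23, 26, 26, 28, 31, 34]
182 [27, 27, 29, 27, 25, 35, 101, 123, 124, 126, 101, 28, 25, 30, 26, 31, 30]
184 [81, 47, 29, 29, 25, 28, 60, 126, 151, 163, 134, 41, 28, 27, 30, 30, 31]
186 [120, 107, 47, 23, 28, 26, 61, 145, 161, 163, 153, 64, 30, 30, 29, 34, 32]
188 [121, 118, 67, 36, 54, 31, 54, 118, 135, 153, 136, 50, 28, 26, 44, 102, 105]
190 [123, 117, 73, 35, 51, 32, 42, 113, 124, 124, 103, 54, 40, 27, 47, 114, 120]
192 [123, 119, 81, 29, 52, 34, 45, 112, 119, 113, 97, 53, 42, 28, 44, 111, 120]
194 [124, 123, 85, 32, 53, 31, 48, 108, 110, 105, 92, 49, 42, 33, 46, 112, 117]
196 [119, 120, 102, 34, 57, 35, 41, 111, 116, 120, 94, 55, 38, 27, 44, 111, 126]
198 [115, 120, 108, 47, 50, 34, 47, 116, 121, 130, 111, 56, 44, 27, 71, 120, 123]
200 [120, 120, 118, 109, 71, 39, 79, 124, 150, 169, 152, 56, 45, 41, 97, 122, 120]
202 [122, 125, 125, 124, 92, 76, 129, 150, 173, 175, 153, 59, 61, 138, 152, 121, 122]
204 [122, 122, 123, 123, 118, 127, 131, 134,
[... 166 characters left out ...]
25, 121, 85, 77, 84, 84, 85, 82, 79, 101, 122, 124]
210 [122, 122, 126, 124, 121, 124, 125, 116, 89, 85, 90, 91, 89, 107, 121, 121, 124]
212 [125, 126, 124, 124, 122, 126, 123, 122, 123, 123, 115, 117, 119, 117, 119, 119, 124]
214 [113, 111, 107, 81, 80, 84, 85, 85, 108, 120, 121, 118, 121, 121, 118, 122, 123]
216 [73, 66, 67, 67, 65, 67, 64, 67, 63, 77, 91, 118, 120, 123, 121, 121, 123]
218 [63, 59, 65, 61, 67, 64, 64, 67, 61, 62, 64, 74, 113, 122, 121, 120, 122]
220 [64, 62, 64, 64, 62, 65, 65, 65, 63, 63, 54, 65, 67, 112, 112, 100, 116]
222 [67, 66, 61, 59, 68, 62, 63, 64, 64, 65, 61, 68, 61, 69, 65, 64, 71]
[(array([ 0.472, -0.046,  0.001]), 0.7), (array([ 0.603, -0.065, -0.003]), 0.56)]
```

Emit:
{"method": "move_arm", "body": {
  "targets": [
    [[0,0,2],[0,0,0],0.5],
    [[0,0,4],[0,0,0],0.5],
    [[0,0,6],[0,0,0],0.5],
    [[0,0,6],[0,0,0],0.5]
  ]
}}

```text
clock: 3.62
tcp_pos: [0.4641, -0.0948, 0.0013]
orientation: [-0.0, 0.752, 0.659, -0.0]
wrist_force: [-0.1, -0.2, 0.4]
finger_gap: 0.0216
grip_force: 0.0
```

```bash
python3 -c "
from h import *
to(.016,.018,.006)
p=env.read_camera('side');g=p['pixels'].max(2)
for r in range(194,214,1): print(r,g[r,224:254:2].tolist())
cv2.imwrite('pics/s2.png',cv2.resize(p['pixels'][60:230,170:400,::-1],(800,591)))
"
```

```text
t 3.625 tray [-0.2744  0.0182] z 0.0013 gap 0.02162235555882771 F [-0.1 -0.2  0.4]
d [290.  -1.  -5.] turn [-0.   -0.   -0.03] j6 1.3320980683097536
194 [121, 62, 38, 50, 30, 70, 113, 111, 104, 68, 54, 32, 25, 62, 117]
195 [120, 68, 33, 50, 30, 55, 118, 115, 111, 73, 53, 34, 32, 63, 118]
196 [122, 73, 40, 52, 29, 55, 118, 118, 116, 83, 54, 35, 30, 61, 120]
197 [121, 67, 38, 50, 30, 54, 118, 123, 122, 87, 55, 37, 28, 56, 112]
198 [119, 65, 38, 50, 29, 58, 121, 126, 132, 92, 52, 38, 29, 60, 120]
199 [119, 72, 38, 51, 35, 57, 122, 132, 146, 106, 54, 43, 29, 69, 121]
200 [120, 86, 35, 51, 32, 56, 126, 149, 166, 119, 58, 40, 31, 80, 125]
201 [119, 102, 45, 51, 27, 74, 140, 163, 176, 123, 57, 38, 32, 104, 127]
202 [121, 115, 70, 55, 32, 92, 148, 173, 172, 124, 54, 37, 46, 127, 124]
203 [117, 124, 101, 61, 39, 116, 149, 170, 168, 125, 52, 38, 63, 135, 121]
204 [120, 119, 113, 68, 51, 120, 135, 168, 161, 143, 53, 53, 92, 120, 125]
205 [122, 121, 122, 87, 78, 109, 110, 151, 165, 147, 55, 80, 121, 99, 122]
206 [119, 123, 125, 117, 112, 117, 98, 108, 153, 133, 59, 85, 105, 91, 120]
207 [121, 124, 127, 121, 119, 121, 82, 81, 103, 99, 73, 82, 83, 92, 120]
208 [121, 122, 125, 123, 121, 118, 83, 73, 84, 83, 78, 86, 75, 104, 119]
209 [123, 124, 126, 124, 124, 123, 107, 75, 79, 82, 85, 82, 86, 116, 122]
210 [121, 124, 121, 122, 123, 124, 120, 87, 86, 88, 90, 92, 108, 120, 120]
211 [122, 123, 124, 126, 126, 121, 125, 114, 109, 105, 108, 111, 115, 119, 123]
212 [124, 120, 124, 122, 124, 124, 126, 124, 121, 118, 121, 118, 117, 120, 122]
213 [120, 114, 112, 115, 113, 117, 115, 112, 119, 123, 122, 120, 120, 121, 123]
```

View pics/s2.png

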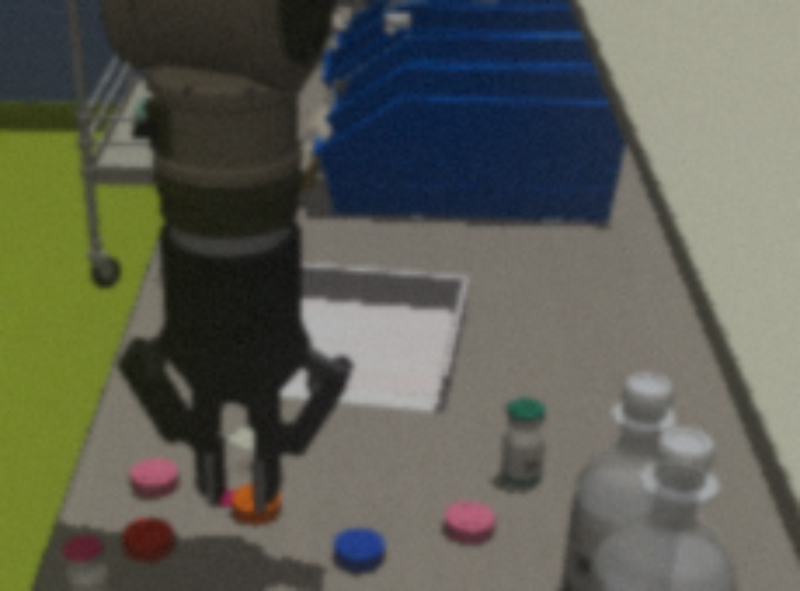

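Emit:
{"method": "move_arm", "body": {
  "targets": [
    [[-20,0,0],[0,0,0],0.5],
    [[-20,0,8],[0,0,0],0.5],
    [[-20,0,16],[0,0,0],0.5],
    [[-20,0,20],[0,0,0],0.5],
    [[-20,0,20],[0,0,0],0.5]
  ]
}}

```text
clock: 4.3
tcp_pos: [0.4611, -0.1141, -0.0191]
orientation: [-0.001, 0.752, 0.659, -0.0]
wrist_force: [0.4, -0.6, -0.6]
finger_gap: 0.0212
grip_force: 0.0
```

```bash
cat >> h.py <<'E'
def tip():
    p=env.read_camera('side');P=env.get_state()['tcp_pos']; g=p['pixels'].max(2)
    c,r=proj(p,P)[0]; c=int(round(c)); 
    print("exp",c,round(r,1))
    for k in range(c-13,c+14,2):
        col=g[int(r)-45:int(r)+14,k]; d=np.where(col<62)[0]; print(k,int(d.max()+r-45) if len(d) else None,end="; ")
    print()
E
python3 -c "
from h import *
to(.016,.018,.006);tip()
"
```

```text
t 4.3 tray [-0.2939  0.0187] z -0.0191 gap 0.02119854077078667 F [ 0.4 -0.6 -0.6]
d [310.  -1. -25.] turn [-0.01 -0.   -0.03] j6 1.2909225333548555
exp 237 232.1
224 238; 226 245; 228 235; 230 232; 232 240; 234 245; 236 242; 238 237; 240 235; 242 219; 244 233; 246 217; 248 229; 250 203;
```

Emit:
{"method": "move_arm", "body": {
  "targets": [
    [[0,0,2],[0,0,0],0.5],
    [[0,0,4],[0,0,0],0.5],
    [[0,0,6],[0,0,0],0.5],
    [[0,0,8],[0,0,0],0.5],
    [[0,0,8],[0,0,0],0.5]
  ]
}}

```text
clock: 4.97
tcp_pos: [0.4615, -0.1147, -0.0267]
orientation: [-0.0, 0.752, 0.659, -0.0]
wrist_force: [0.7, 0.1, 0.8]
finger_gap: 0.0213
grip_force: 0.0
```

```bash
python3 -c "
from h import *
to(.016,.018,.006)
p=env.read_camera('side')
cv2.imwrite('pics/s3.png',cv2.resize(p['pixels'][150:270,180:340,::-1],(800,600)))
"
```

```text
t 4.975 tray [-0.2944  0.0183] z -0.0267 gap 0.021329213935285626 F [0.7 0.1 0.8]
d [310.  -1. -33.] turn [-0.   -0.   -0.03] j6 1.29075063633249
```

View pics/s3.png

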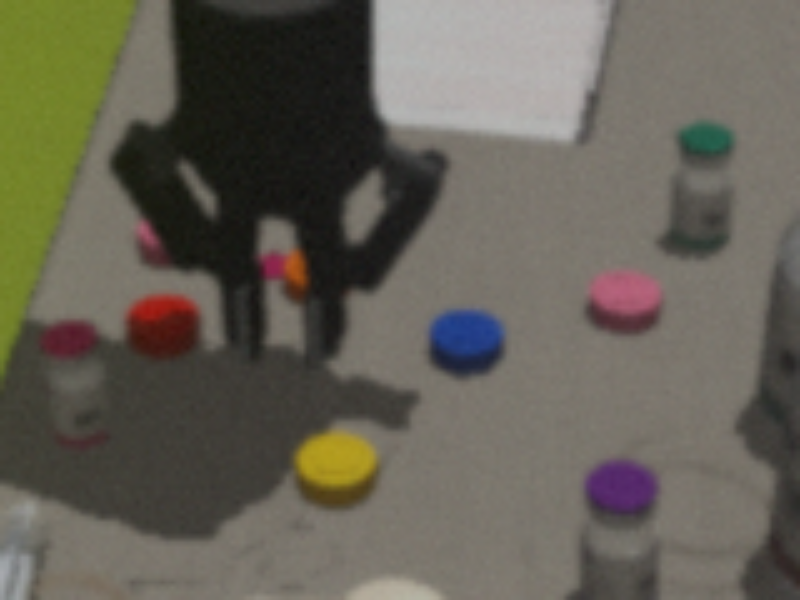

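Emit:
{"method": "move_arm", "body": {
  "targets": [
    [[0,0,1],[0,0,0],0.5],
    [[0,0,3],[0,0,0],0.5],
    [[0,0,5],[0,0,0],0.5],
    [[0,0,5],[0,0,0],0.5]
  ]
}}

```text
clock: 5.52
tcp_pos: [0.4614, -0.1147, -0.0317]
orientation: [-0.0, 0.752, 0.659, -0.0]
wrist_force: [-1.1, -0.3, 0.5]
finger_gap: 0.0212
grip_force: 0.0
```

Emit:
{"method": "move_arm", "body": {
  "targets": [
    [[0,0,1],[0,0,0],0.5],
    [[0,0,2],[0,0,0],0.5],
    [[0,0,3],[0,0,0],0.5],
    [[0,0,3],[0,0,0],0.5]
  ]
}}

```text
clock: 6.02
tcp_pos: [0.4616, -0.1147, -0.0346]
orientation: [-0.0, 0.752, 0.659, -0.0]
wrist_force: [-0.1, 0.8, -0.2]
finger_gap: 0.0215
grip_force: 0.0
```

```bash
python3 -c "
from h import *
to(.016,.018,.006)
p=env.read_camera('side');g=p['pixels'].max(2); P=env.get_state()['tcp_pos']
print(proj(p,[[P[0],P[1],0],[P[0],P[1]-.011,0],[P[0],P[1]+.011,0]]).round(1).tolist())
for r in range(214,234): print(r,g[r,220:254:2].tolist())
"
```

```text
t 6.025 tray [-0.2944  0.0182] z -0.0346 gap 0.02151851135203867 F [-0.1  0.8 -0.2]
d [310.  -1. -41.] turn [-0.    0.   -0.03] j6 1.2907727367728776
[[237.3, 225.3], [236.7, 228.6], [237.8, 222.0]]
214 [99, 121, 82, 32, 50, 28, 42, 115, 123, 121, 96, 51, 38, 24, 45, 111, 121]
215 [98, 122, 91, 31, 50, 31, 44, 115, 127, 120, 101, 54, 38, 26, 42, 111, 122]
216 [101, 123, 99, 29, 51, 29, 40, 115, 125, 122, 104, 53, 38, 30, 45, 116, 122]
217 [93, 116, 100, 28, 52, 29, 41, 109, 125, 121, 102, 55, 43, 29, 46, 113, 120]
218 [78, 108, 95, 32, 52, 33, 33, 106, 111, 109, 100, 56, 39, 25, 48, 111, 121]
219 [76, 86, 72, 31, 50, 33, 33, 77, 80, 83, 86, 48, 43, 30, 55, 117, 121]
220 [69, 64, 58, 32, 52, 32, 34, 63, 65, 68, 68, 49, 40, 27, 65, 122, 124]
221 [61, 61, 56, 36, 52, 33, 37, 59, 59, 59, 55, 52, 39, 32, 76, 116, 121]
222 [68, 63, 58, 51, 52, 35, 41, 61, 64, 62, 55, 53, 44, 37, 91, 123, 121]
223 [60, 63, 66, 58, 53, 40, 50, 61, 67, 64, 55, 51, 42, 44, 110, 121, 122]
224 [61, 65, 59, 59, 55, 39, 53, 64, 60, 60, 58, 54, 47, 56, 106, 115, 115]
225 [61, 66, 66, 61, 57, 48, 58, 64, 60, 64, 55, 49, 49, 64, 89, 87, 83]
226 [65, 63, 63, 61, 63, 59, 63, 65, 63, 63, 56, 56, 57, 61, 70, 68, 65]
227 [62, 68, 61, 61, 63, 63, 64, 61, 62, 63, 62, 59, 64, 63, 63, 66, 60]
228 [66, 62, 63, 61, 61, 67, 61, 66, 63, 63, 65, 63, 65, 63, 62, 65, 64]
229 [66, 61, 62, 62, 60, 59, 65, 62, 63, 68, 62, 60, 64, 59, 65, 61, 62]
230 [63, 66, 63, 62, 62, 63, 61, 64, 63, 61, 59, 64, 63, 65, 62, 64, 61]
231 [62, 63, 62, 63, 60, 64, 66, 64, 62, 62, 67, 64, 63, 59, 66, 65, 65]
232 [65, 67, 67, 63, 64, 65, 68, 65, 65, 65, 66, 64, 64, 63, 66, 61, 63]
233 [66, 64, 61, 63, 64, 63, 65, 66, 66, 63, 61, 67, 65, 70, 79, 77, 78]
```

Emit:
{"method": "move_arm", "body": {
  "targets": [
    [[12,0,0],[0,0,0],0.5],
    [[24,0,0],[0,0,0],0.5],
    [[40,0,0],[0,0,0],0.5],
    [[60,0,0],[0,0,0],0.5],
    [[80,0,0],[0,0,0],0.5]
  ]
}}

```text
clock: 6.7
tcp_pos: [0.4723, -0.0339, -0.0345]
orientation: [0.0, 0.752, 0.659, 0.0]
wrist_force: [-0.4, -0.3, -0.5]
finger_gap: 0.0211
grip_force: 0.0
```

Emit:
{"method": "move_arm", "body": {
  "targets": [
    [[20,0,0],[0,0,0],0.5],
    [[40,0,0],[0,0,0],0.5],
    [[60,0,0],[0,0,0],0.5],
    [[80,0,0],[0,0,0],0.5],
    [[100,0,0],[0,0,0],0.5]
  ]
}}

```text
clock: 7.32
tcp_pos: [0.4852, 0.0654, -0.0345]
orientation: [0.0, 0.752, 0.659, -0.0]
wrist_force: [0.5, -0.5, 0.3]
finger_gap: 0.0214
grip_force: 0.1
```

```bash
python3 -c "
from h import *
to(.016,.018,-.0346)
p=env.read_camera('side')
o,im=caps(p);print({k:[tf(v).round(3).tolist() for v in c] for k,c in o.items()})
print([(tf(d['centre']).round(3),np.round(d['centre'],3),d['confidence']) for d in env.landmark_of('cap_orange',p)])
"
```

```text
t 7.325 tray [-0.1128  0.0176] z -0.0345 gap 0.021366396473001672 F [ 0.5 -0.5  0.3]
d [129.  -1.   0.] turn [-0.    0.   -0.02] j6 1.6722384789795148
{'yellow': [[-0.356, -0.016], [-0.199, 0.155]], 'orange': [[-0.094, 0.02]], 'blue': [[-0.266, -0.053]]}
[(array([-0.279,  0.072]), array([ 0.41 , -0.093, -0.001]), 0.62), (array([-0.208,  0.097]), array([ 0.395, -0.019,  0.003]), 0.55), (array([-0.088,  0.012]), array([0.494, 0.089, 0.001]), 0.48), (array([-0.229, -0.115]), array([ 0.602, -0.067, -0.004]), 0.42)]
```

Orange travels in the cradle at tray x about −0.09. Continuing.

Emit:
{"method": "move_arm", "body": {
  "targets": [
    [[20,0,0],[0,0,0],0.5],
    [[40,0,-1],[0,0,0],0.5],
    [[60,0,-1],[0,0,0],0.5],
    [[80,0,-1],[0,0,0],0.5],
    [[97,0,-1],[0,0,0],0.5]
  ]
}}

```text
clock: 8.05
tcp_pos: [0.4981, 0.1606, -0.0336]
orientation: [0.0, 0.752, 0.659, -0.0]
wrist_force: [0.2, -0.6, -0.3]
finger_gap: 0.0216
grip_force: 0.1
```

Emit:
{"method": "move_arm", "body": {
  "targets": [
    [[12,0,0],[0,0,0],0.5],
    [[24,0,0],[0,0,0],0.5],
    [[29,0,0],[0,0,0],0.5],
    [[29,0,0],[0,0,0],0.5],
    [[14,0,0],[0,0,0],0.5]
  ]
}}

```text
clock: 8.68
tcp_pos: [0.5002, 0.1735, -0.0335]
orientation: [0.0, 0.752, 0.659, 0.0]
wrist_force: [0.5, -0.3, -0.1]
finger_gap: 0.0211
grip_force: 0.0
```

```bash
python3 -c "
from h import *
to(-.308,-.054,.03)
p=env.read_camera('side')
print([(tf(d['centre']).round(3),np.round(d['centre'],3),d['confidence']) for d in env.landmark_of('cap_orange',p)])
o,im=caps(p);print({k:[tf(v).round(3).tolist() for v in c] for k,c in o.items()})
"
```

```text
t 8.675 tray [-0.0037  0.0165] z -0.0335 gap 0.021064329078429284 F [ 0.5 -0.3 -0.1]
d [-304.   72.  -63.] turn [ 0.    0.   -0.02] j6 1.8844099284292706
[(array([-0.277,  0.074]), array([ 0.408, -0.091,  0.001]), 0.74), (array([-0.226, -0.116]), array([ 0.604, -0.064, -0.005]), 0.73), (array([0.034, 0.012]), array([0.51 , 0.21 , 0.004]), 0.62), (array([-0.214,  0.093]), array([ 0.397, -0.026,  0.006]), 0.48)]
{'yellow': [[-0.356, -0.016], [-0.199, 0.155]], 'orange': [[0.036, 0.022]], 'blue': [[-0.266, -0.053]]}
```

Emit:
{"method": "move_arm", "body": {
  "targets": [
    [[-4,0,-40],[0,0,0],0.5],
    [[-4,0,-85],[0,0,0],0.5],
    [[-64,20,-85],[0,0,0],0.5],
    [[-124,40,-85],[0,0,0],0.5],
    [[-180,60,-85],[0,0,0],0.5]
  ]
}}

```text
clock: 9.4
tcp_pos: [0.5358, -0.0149, 0.0519]
orientation: [0.0, 0.752, 0.659, 0.0]
wrist_force: [0.9, 0.7, 0.6]
finger_gap: 0.0214
grip_force: 0.0
```

Emit:
{"method": "move_arm", "body": {
  "targets": [
    [[-55,6,0],[0,0,0],0.5],
    [[-110,12,0],[0,0,0],0.5],
    [[-128,12,0],[0,0,0],0.5],
    [[-128,12,30],[0,0,0],0.5],
    [[-128,12,50],[0,0,0],0.5]
  ]
}}

```text
clock: 10.02
tcp_pos: [0.5298, -0.1411, 0.0005]
orientation: [-0.001, 0.753, 0.658, -0.0]
wrist_force: [0.1, -0.8, -0.1]
finger_gap: 0.0214
grip_force: 0.0
```

```bash
python3 -c "
from h import *
to(-.308,-.054,-.0346)
p=env.read_camera('side')
o,im=caps(p);print({k:[tf(v).round(3).tolist() for v in c] for k,c in o.items()})
"
```

```text
t 10.025 tray [-0.3119 -0.0529] z 0.0005 gap 0.021428067470758407 F [ 0.1 -0.8 -0.1]
d [ 4.  1. 35.] turn [-0.01 -0.   -0.04] j6 1.2975896489029128
{'yellow': [[-0.203, 0.154]], 'orange': [], 'blue': [[-0.267, -0.048]]}
```

Emit:
{"method": "move_arm", "body": {
  "targets": [
    [[0,0,20],[0,0,0],0.5],
    [[0,0,34],[0,0,0],0.5],
    [[0,0,35],[0,0,0],0.5],
    [[12,0,35],[0,0,0],0.5],
    [[24,0,35],[0,0,0],0.5]
  ]
}}

```text
clock: 10.7
tcp_pos: [0.5346, -0.1166, -0.0328]
orientation: [0.0, 0.752, 0.659, 0.0]
wrist_force: [-0.3, 0.2, 0.6]
finger_gap: 0.0215
grip_force: 0.1
```

Emit:
{"method": "move_arm", "body": {
  "targets": [
    [[20,-1,0],[0,0,0],0.5],
    [[40,-2,0],[0,0,0],0.5],
    [[60,-3,0],[0,0,0],0.5],
    [[80,-4,0],[0,0,0],0.5],
    [[100,-5,0],[0,0,0],0.5]
  ]
}}

```text
clock: 11.32
tcp_pos: [0.5423, -0.016, -0.0335]
orientation: [0.0, 0.752, 0.659, -0.0]
wrist_force: [-0.5, -0.2, 0.5]
finger_gap: 0.0213
grip_force: 0.1
```

Emit:
{"method": "move_arm", "body": {
  "targets": [
    [[20,-2,0],[0,0,0],0.5],
    [[40,-4,0],[0,0,0],0.5],
    [[60,-6,0],[0,0,0],0.5],
    [[80,-8,0],[0,0,0],0.5],
    [[100,-10,0],[0,0,0],0.5]
  ]
}}

```text
clock: 11.95
tcp_pos: [0.5455, 0.0842, -0.0335]
orientation: [0.0, 0.752, 0.659, -0.0]
wrist_force: [-0.1, -0.9, 1.1]
finger_gap: 0.0214
grip_force: 0.3
```

```bash
python3 -c "
from h import *
to(.012,-.036,-.0336)
p=env.read_camera('side')
print([(tf(d['centre']).round(3),np.round(d['centre'],3),d['confidence']) for d in env.landmark_of('cap_blue',p)])
o,im=caps(p);print({k:[tf(v).round(3).tolist() for v in c] for k,c in o.items()})
"
```

```text
t 11.95 tray [-0.0865 -0.0398] z -0.0335 gap 0.021443115124522905 F [-0.1 -0.9  1.1]
d [98. -4.  0.] turn [ 0.    0.   -0.03] j6 1.7111259301944974
[(array([-0.059, -0.04 ]), array([0.549, 0.112, 0.002]), 0.58)]
{'yellow': [[-0.356, -0.016], [-0.2, 0.155]], 'orange': [[0.041, 0.01]], 'blue': [[-0.054, -0.038]]}
```

Emit:
{"method": "move_arm", "body": {
  "targets": [
    [[20,0,0],[0,0,0],0.5],
    [[40,0,0],[0,0,0],0.5],
    [[60,0,0],[0,0,0],0.5],
    [[78,0,0],[0,0,0],0.5],
    [[88,0,0],[0,0,0],0.5]
  ]
}}

```text
clock: 12.68
tcp_pos: [0.5573, 0.1716, -0.0336]
orientation: [0.0, 0.752, 0.659, 0.0]
wrist_force: [0.6, -0.2, -0.6]
finger_gap: 0.0214
grip_force: 0.1
```

Emit:
{"method": "move_arm", "body": {
  "targets": [
    [[6,0,0],[0,0,0],0.5],
    [[-10,0,0],[0,0,0],0.5],
    [[-10,0,-40],[0,0,0],0.5],
    [[-10,0,-85],[0,0,0],0.5],
    [[-60,-5,-85],[0,0,0],0.5]
  ]
}}

```text
clock: 13.3
tcp_pos: [0.5483, 0.1115, 0.0556]
orientation: [0.003, 0.751, 0.66, 0.004]
wrist_force: [0.6, -1.2, -0.9]
finger_gap: 0.0212
grip_force: 0.0
```

```bash
python3 -c "
from h import *
to(-.400,-.016,.05)
p=env.read_camera('side')
print([(tf(d['centre']).round(3),np.round(d['centre'],3),d['confidence']) for d in env.landmark_of('cap_blue',p)])
o,im=caps(p);print({k:[tf(v).round(3).tolist() for v in c] for k,c in o.items()})
"
```

```text
t 13.3 tray [-0.059  -0.0391] z 0.0556 gap 0.021172205447338013 F [ 0.6 -1.2 -0.9]
d [-341.  -22.    5.] turn [ 0.05 -0.01 -0.01] j6 1.7576654329796764
[(array([ 0.032, -0.04 ]), array([ 0.56 ,  0.202, -0.   ]), 0.48)]
{'yellow': [[-0.356, -0.016], [-0.2, 0.155]], 'orange': [[0.035, 0.017]], 'blue': [[0.03, -0.04]]}
```

Emit:
{"method": "move_arm", "body": {
  "targets": [
    [[-60,-4,5],[0,0,0],0.5],
    [[-120,-8,5],[0,0,0],0.5],
    [[-180,-12,5],[0,0,0],0.5],
    [[-240,-16,5],[0,0,0],0.5],
    [[-300,-20,5],[0,0,0],0.5]
  ]
}}

```text
clock: 14.02
tcp_pos: [0.4834, -0.1857, 0.0463]
orientation: [-0.0, 0.753, 0.658, -0.0]
wrist_force: [0.8, -0.5, -0.3]
finger_gap: 0.0214
grip_force: 0.0
```

Emit:
{"method": "move_arm", "body": {
  "targets": [
    [[-20,-1,0],[0,0,0],0.5],
    [[-41,-1,0],[0,0,0],0.5],
    [[-41,-1,20],[0,0,0],0.5],
    [[-41,-1,40],[0,0,0],0.5],
    [[-41,-1,50],[0,0,0],0.5]
  ]
}}

```text
clock: 14.65
tcp_pos: [0.4777, -0.2229, -0.0047]
orientation: [-0.001, 0.752, 0.659, -0.0]
wrist_force: [0.4, 0.4, -0.0]
finger_gap: 0.0209
grip_force: 0.0
```

```bash
python3 -c "
from h import *
to(-.400,-.016,-.0346)
p=env.read_camera('side')
print([(tf(d['centre']).round(3),np.round(d['centre'],3),d['confidence']) for d in env.landmark_of('cap_yellow',p)])
"
```

```text
t 14.65 tray [-0.3996 -0.0116] z -0.0047 gap 0.02088158577360245 F [ 0.4  0.4 -0. ]
d [-0.  4. 30.] turn [-0.01 -0.01 -0.02] j6 1.113296758665982
[(array([-0.349, -0.015]), array([ 0.488, -0.173, -0.003]), 0.45)]
```

Emit:
{"method": "move_arm", "body": {
  "targets": [
    [[0,4,20],[0,0,0],0.5],
    [[0,4,29],[0,0,0],0.5],
    [[0,4,30],[0,0,0],0.5],
    [[12,4,30],[0,0,0],0.5],
    [[24,4,30],[0,0,0],0.5]
  ]
}}

```text
clock: 15.38
tcp_pos: [0.4858, -0.1999, -0.0329]
orientation: [0.0, 0.752, 0.659, 0.0]
wrist_force: [-0.3, -0.3, -0.1]
finger_gap: 0.0211
grip_force: 0.0
```

Emit:
{"method": "move_arm", "body": {
  "targets": [
    [[20,0,0],[0,0,0],0.5],
    [[40,0,0],[0,0,0],0.5],
    [[60,0,0],[0,0,0],0.5],
    [[80,0,0],[0,0,0],0.5],
    [[100,0,0],[0,0,0],0.5]
  ]
}}

```text
clock: 16.0
tcp_pos: [0.4988, -0.0998, -0.0335]
orientation: [0.0, 0.752, 0.659, -0.0]
wrist_force: [0.3, 0.4, 0.6]
finger_gap: 0.0216
grip_force: 0.1
```

Emit:
{"method": "move_arm", "body": {
  "targets": [
    [[20,0,0],[0,0,0],0.5],
    [[40,0,0],[0,0,0],0.5],
    [[60,0,0],[0,0,0],0.5],
    [[80,0,0],[0,0,0],0.5],
    [[100,0,0],[0,0,0],0.5]
  ]
}}

```text
clock: 16.62
tcp_pos: [0.5118, -0.0007, -0.0335]
orientation: [-0.0, 0.752, 0.659, -0.0]
wrist_force: [0.3, 0.1, 0.0]
finger_gap: 0.0213
grip_force: 0.1
```

```bash
python3 -c "
from h import *
to(-.038,-.016,-.0336)
p=env.read_camera('side')
print([(tf(d['centre']).round(3),np.round(d['centre'],3),d['confidence']) for d in env.landmark_of('cap_yellow',p)])
o,im=caps(p);print({k:[tf(v).round(3).tolist() for v in c] for k,c in o.items()})
"
```

```text
t 16.625 tray [-0.1749 -0.0172] z -0.0335 gap 0.021280265659743794 F [0.3 0.1 0. ]
d [137.  -2.   0.] turn [-0.    0.   -0.03] j6 1.5443737336092613
[(array([-0.15 , -0.017]), array([ 0.515,  0.024, -0.002]), 0.61)]
{'yellow': [[-0.147, -0.014], [-0.201, 0.155]], 'orange': [], 'blue': [[0.032, -0.044]]}
```

Emit:
{"method": "move_arm", "body": {
  "targets": [
    [[20,0,0],[0,0,0],0.5],
    [[40,0,0],[0,0,0],0.5],
    [[60,0,0],[0,0,0],0.5],
    [[80,0,0],[0,0,0],0.5],
    [[100,0,0],[0,0,0],0.5]
  ]
}}

```text
clock: 17.35
tcp_pos: [0.525, 0.0973, -0.0336]
orientation: [0.0, 0.752, 0.659, -0.0]
wrist_force: [-0.7, 0.2, -0.9]
finger_gap: 0.0213
grip_force: 0.0
```

Emit:
{"method": "move_arm", "body": {
  "targets": [
    [[15,0,0],[0,0,0],0.5],
    [[28,0,0],[0,0,0],0.5],
    [[36,0,0],[0,0,0],0.5],
    [[36,0,0],[0,0,0],0.5],
    [[15,0,0],[0,0,0],0.5]
  ]
}}

```text
clock: 17.98
tcp_pos: [0.5273, 0.1119, -0.0335]
orientation: [0.0, 0.752, 0.659, 0.0]
wrist_force: [-0.5, -0.1, -0.5]
finger_gap: 0.0212
grip_force: 0.0
```

Emit:
{"method": "move_arm", "body": {
  "targets": [
    [[0,0,-40],[0,0,0],0.5],
    [[0,0,-90],[0,0,0],0.5],
    [[-60,0,-100],[0,0,0],0.5],
    [[-110,0,-100],[0,0,0],0.5],
    [[-110,0,-100],[0,0,0],0.5]
  ]
}}

```text
clock: 18.6
tcp_pos: [0.5123, -0.0007, 0.0668]
orientation: [0.0, 0.754, 0.657, -0.0]
wrist_force: [0.2, 0.8, -0.3]
finger_gap: 0.0212
grip_force: 0.0
```

```bash
python3 -c "
from h import *
to(-.038,-.016,-.0336)
p=env.read_camera('side')
for t in ['cap_yellow','vial_green','vial_purple','vial_pink','syringe']: print(t,[(tf(d['centre']).round(3),np.round(d['centre'],3),d['confidence']) for d in env.landmark_of(t,p)][:1])
o,im=caps(p);print({k:[tf(v).round(3).tolist() for v in c] for k,c in o.items()})
cv2.imwrite('pics/end.png',cv2.resize(p['pixels'][120:290,150:380,::-1],(800,591)))
"
```

```text
t 18.6 tray [-0.1749 -0.0177] z 0.0668 gap 0.02120377631114482 F [ 0.2  0.8 -0.3]
d [137.  -3. 100.] turn [ 0.    0.   -0.06] j6 1.5512950826883323
cap_yellow [(array([-0.015, -0.02 ]), array([0.534, 0.157, 0.004]), 0.4)]
vial_green [(array([-0.161, -0.146]), array([ 0.642, -0.003, -0.002]), 0.6)]
vial_purple [(array([-0.395, -0.129]), array([ 0.595, -0.233,  0.002]), 0.94)]
vial_pink [(array([-0.342,  0.093]), array([ 0.381, -0.152, -0.003]), 0.79)]
syringe [(array([-0.456,  0.084]), array([ 0.376, -0.267,  0.002]), 0.77)]
{'yellow': [[-0.015, -0.018], [-0.202, 0.155]], 'orange': [[0.035, 0.017]], 'blue': [[0.03, -0.04]]}
```

View pics/end.png

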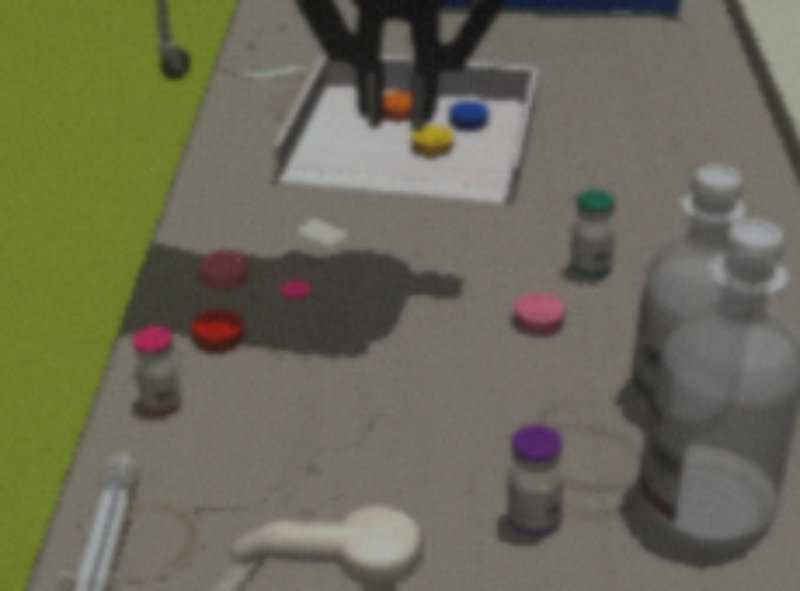

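The picture shows all three caps inside the tray: orange at (398,104), blue at (468,114) and yellow at (432,138). They are well past the ramp. The vials and syringe have not moved, and the arm is clear.

```bash
python3 -c "
from workcell import env
print(env.hand_in())"
```

```text
the job is handed in; nothing more can be done
None
```

I swept all three caps into the tray past its ramp without moving the vials or syringe, and handed the job in at about 19 s of robot time; the hand-in returned no verdict.

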